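# Close the balance's draught shield and zero it

## Robot

A 7-joint arm with a two-finger parallel gripper is mounted at the origin on the work surface. World frame = base frame: x ahead of the robot, y to its left, z up, the work surface at z = 0. Lengths are in m, angles in rad, forces in N, time in s.
With the tool pointing down it reaches from about 0.375 to 0.925 m from the base axis. Payload 3.1 kg.
Tool frame: the origin (TCP) lies at the very end of the fingers, on their centre line; the grasp point (between the pads) lies 19 mm behind it (manip.pinch_z is the distance from the TCP to the grasp point, in m); z points along the fingers, x is the direction in which the jaws open and shut, and the axes are right-handed (so a half turn about z gives the same grasp; the last joint's range is limited). The gripper opens to 85 mm and grips with 20 to 120 N. Pads are 22 mm wide; open, the fingers measure 114 mm over their backs; the gripper's body (76 mm by 85 mm) begins 54 mm behind the grasp point. The pads swing forward as they close: fully open they stand 13 mm farther back than shut.
Start: joints at [-1.311, 0.383, 0.044, 1.598, -0.018, 1.161, -0.05], TCP at [0.228, 0.609, 0.231] pointing down, gripper open.
Joint ranges: [-2.61, 2.61], [-0.41, 2.15], [-1.48, 1.57], [0, 2.5], [-1.57, 4.71], [0.05, 1.97], [-2.85, 2.85]. Speed limits (rad/s): [2.79, 2.79, 3.14, 3.14, 3.14, 3.14, 3.14].

## Interface

Orientations are given as a rotation vector (axis times angle).
In Python, from cell import readout, optics, finish_job, manip gives the robot as it stands. The module is installed in compiled form; this text tells all that it offers.
- The arm moves only by the tool step_arm, never from a script. Its argument "deltas" is a list of rows, each a list of 2 entries, a list of its own where there are three numbers: the shift along the tool's x, y, z in units of 80 mm (1.0 is 80 mm), then the turn about the tool's z in units of 0.12 rad (1.0 is 0.12 rad). A call has exactly 10 rows; each row shifts and turns the commanded pose from where the row before left it, along the tool's axes as they then stand; what a row does not reach is not made up. A row lasts 1/8 s, in which the tool goes at most 62.5 mm and 10.7 degrees, less where a joint would pass 70% of its speed; a pose out of reach is approached as far as the arm can. A call with a number of a shift or a turn outside -1 to 1 is refused whole. A call with a gripper value outside its range is refused whole. "grip" is the gripper command: -1 is shut, 1 is fully open, values between are in proportion, set as the call begins (left out, the last holds). The fingers move at their own pace and stop on an object; "grip_force" is the grip in N (left out, the last holds). Time passes only in rows, so rows that do not move let the fingers close, or fill a call up. It gives the time, the measured TCP pose, the force and the opening at its end, in the units of the state.
- readout.observe(): the state, without advancing time (a new reading comes with each control period).
- optics.get_image(name): name is "side" or "top"; returns a dict with "frame" (480x640x3 uint8, blue, green, red), "z_map" (480x640 float32, m along the optical axis (not along the pixel's ray), 0 where there is no reading), "K" (3x3 intrinsics, pixels), "R" (3x3) and "t" (3): a world point X has camera coordinates R X + t. Camera axes: x right, y down, z forward; pixel columns grow to the right and rows downward; lengths in m; the calibration is good to about 2 mm. A picture is of the moment at which its call begins.
- finish_job(): hands the job in, once; it reports no verdict.
The state is a dict: "t": time; "joint_positions": joint angles; "qd": joint speeds; "effort": joint torques, N m; "tool_pos": TCP position; "eef_rot": TCP orientation; "force": force on the tool from outside, world axes, zero at the start; "wrist_torque": the same for the moment, N m; "grip_width": finger opening in m.
Only numpy, scipy, OpenCV 4.12 (cv2) and the standard library are available. Lean on these libraries where they do the work, as an engineer would, in place of code of your own. Each camera call takes 0.05 s, during which the arm holds its last target.

## Task

The weighing chamber of the laboratory balance stands open with a vial on its pan. Push the sliding glass lid fully shut with the fingertips, then press the long bar-shaped key on the separate control terminal right down, hold it for a moment and let it come up again. Do not press the bar key before the lid is shut or the round key at all, pick nothing up, and leave the vial on the pan and the glassware around undisturbed.

Things in the scene. Friction and masses are not known exactly. Their poses are not given: they have to be found in the camera images.
- balance: White laboratory balance, fixed, 340 mm (its x) by 190 mm (its y), 158 mm high without lid. Origin: centre of its underside, z up. Its half towards -x (robot's side) is the glass-walled weighing chamber, floor 50 mm high, with a round steel pan 90 mm across at x = -80 mm, y = 0, top 56 mm high. The half towards +x is a solid housing, 158 mm high, onto which the lid slides to open.
- lid (a joint): Opening of the sliding lid in m: 0 = fully shut, at its end stop; 0.135 = fully open; starts well open. Slides along the balance's x: +x opens, -x (towards the robot) shuts. It cannot lift off, has about 1.5 N of friction and stays where left. The lid is a 176 x 184 x 6 mm glass plate with aluminium edges, upper face 164 mm above the table.
- lid_ledge (a point): Middle of the top edge of the push face of the grey ledge on the lid; axes as the balance's. Ledge: 100 mm wide (y), 26 mm above the lid (top 190 mm above the table). Its +x face is flat, upright: push it towards -x to shut; its -x side is a ramp. Lid shut: this point is at x = -131 mm, y = 0 in the balance's frame; it moves with the lid. Behind it (+x) the lid is bare for 138 mm.
- terminal: Flat white control terminal, fixed to the table beside the balance (on its left or its right), 110 mm (its x) by 150 mm (its y) by 30 mm high, with a dark blank screen on its half towards +x and two grey keys on the half towards -x. Origin: centre of its underside, z up.
- bar_key (a joint): Travel of the bar key in m: 0 = up, 0.005 = fully down; spring-loaded, 1.5 N to start and 4 N at the stop; comes up when released. Counts as pressed beyond 0.0035.
- bar_key_top (a point): Centre of the top of the grey bar key, 22 mm (terminal's x) by 60 mm (terminal's y), top 38 mm above the table, at x = -28 mm, y = +28 mm in the terminal's frame. Pressed straight down.
- round_key (a joint): Travel of the round key in m: 0 = up, 0.005 = fully down; same spring. Must not be pressed.
- round_key_top (a point): Centre of the top of the grey round key, 22 mm across, top 38 mm above the table, at x = -28 mm, y = -48 mm in the terminal's frame.
- vial: Small glass vial with a white cap, 32 mm across, 55 mm high, standing loose on the balance's pan; its top is 47 mm below the lid. Origin: centre of its underside.
- reagent_bottle: Loose glass bottle with a blue cap and a blank paper label, 52 mm across, 100 mm high, standing between balance and terminal. Origin: centre of its underside.
- dropper_bottle: Loose small amber bottle with a black cap, 32 mm across, 75 mm high. Origin: centre of its underside.
- beaker: Loose empty glass beaker, 68 mm across, 85 mm high, standing to one side. Origin: centre of its underside.
Not all that is in view belongs to the job. There is more than one size of the terminal; the job needs the middle-sized.

How it is judged:
On the way, in this order (a step that is already met when the one before it is completed fails the run):
1. the fingers push the open lid (contact force between the fingers and lid above 0.5 N and value of joint lid above 0.02 m), for 0.02 s.
2. the lid is pushed fully shut (value of joint lid below 0.004 m), for 0.2 s.
3. the bar key is held down with the lid shut (value of joint bar_key above 0.0035 m and value of joint lid below 0.005 m and contact force between the fingers and bar_key above 0.5 N), for 0.2 s.
At the end, for the whole second after the job is handed in: The lid is shut to within 5 mm, both keys are up (within 1 mm), the vial stands upright on the pan within 12 mm of where it was, and bottles and beaker are within 20 mm of where they were (value of joint lid below 0.005 m and value of joint each of bar_key, round_key below 0.001 m and distance of vial from where it was at the start of the episode below 0.012 m and angle between vial's own z axis and vertical below 0.15 rad and linear speed of vial below 0.02 m/s and distance of each of reagent_bottle, dropper_bottle, beaker from where it was at the start of the episode below 0.02 m); the robot touches nothing.
It fails at once if the bar key is pressed before the lid is shut (value of joint bar_key above 0.0025 m and value of joint lid above 0.006 m).
It fails at once if the round key is pressed (value of joint round_key above 0.0025 m).
It fails at once if the vial is shifted, lifted or tipped (distance of vial from where it was at the start of the episode above 0.012 m or angle between vial's own z axis and vertical above 0.2 rad).
It fails at once if a bottle or the beaker is shifted, lifted or tipped (distance of any of reagent_bottle, dropper_bottle, beaker from where it was at the start of the episode above 0.02 m or angle between any of reagent_bottle, dropper_bottle, beaker's own z axis and vertical above 0.3 rad).
It also fails if it takes over 46 s, if anything falls off the work surface, if the arm or the gripper's body presses on something with over 40 N, if the wrist force passes 120 N, or if a joint passes its speed limit or range.

## Working session

There is one attempt and no reset: what is moved stays moved. The work goes in short steps, Python scripts to look and compute and a tool call to move; the robot and the scene stay as the last step left them, time stands still between calls to the robot, and variables do not carry over. Pictures are saved under pics/ and viewed, and the job is handed in when it is done.

Besides the shell and the picture viewer there is one more tool, called after "Request:" as a command line: name --argument value ..., lists and objects as JSON in quotes. step_arm: Moves the arm, as the interface text tells. Its arguments: {"type":"object","properties":{"deltas":{"type":"array"},"grip":{"type":"number"},"grip_force":{"type":"number"}},"required":["deltas"]}

```bash
mkdir -p pics
python3 - <<'E'
from cell import readout, optics
import cv2,numpy as np
s=readout.observe()
for k,v in s.items(): print(k,np.round(v,4))
for n in("top","side"):
    d=optics.get_image(n); cv2.imwrite(f"pics/{n}0.png",d["frame"]); np.savez(f"{n}0.npz",**d)
    print(n,d["K"].tolist(),np.round(d["R"],4).tolist(),np.round(d["t"],4))
E
```

```text
t 0.0
joint_positions [-1.3108  0.3839  0.0439  1.5996 -0.0179  1.1612 -0.0499]
qd [ 0.0009  0.0003 -0.0008  0.0011 -0.0003  0.0021  0.0025]
effort [ 0.00000e+00 -4.33467e+01  1.02470e+00 -2.49514e+01  1.06000e-02
  1.13000e-02  0.00000e+00]
tool_pos [0.2273 0.6079 0.2298]
eef_rot [ 2.5798  1.7898 -0.0033]
force [-0.3231  0.0685  0.7213]
wrist_torque [ 0.0209 -0.0318 -0.0067]
grip_width 0.0856
top [[527.6647556629737, 0.0, 324.831235544366], [0.0, 527.6647556629737, 235.80849147678362], [0.0, 0.0, 1.0]] [[0.0176, -0.9998, -0.0026], [-0.9771, -0.0167, -0.2122], [0.2121, 0.0063, -0.9772]] [0.0145 0.614  1.4964]
side [[548.8005496003309, 0.0, 322.2634825131766], [0.0, 548.8005496003309, 233.73588299902258], [0.0, 0.0, 1.0]] [[0.9214, 0.3887, 0.0045], [0.3554, -0.8377, -0.4147], [-0.1574, 0.3837, -0.9099]] [-0.5551 -0.1445  1.4192]
```

View pics/top0.png

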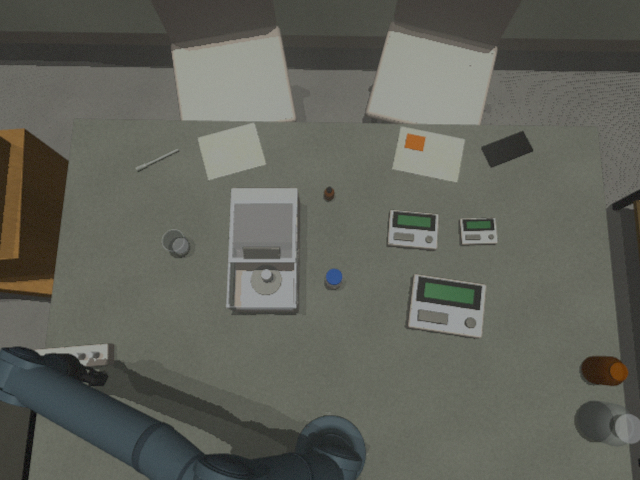

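View pics/side0.png

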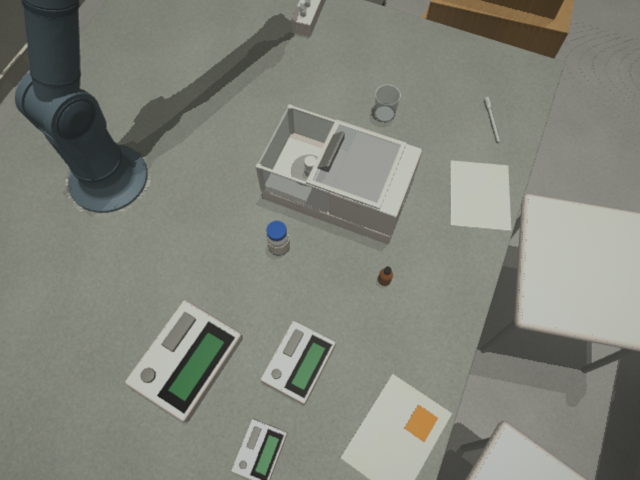

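Terminal candidates in the top picture are large (447,306), middle (413,230) and small (478,231). The balance is at (264,250), with its ledge at (262,253). Next I'll check sizes in enlarged crops.

```bash
cat > h.py <<'E'
import numpy as np
def load(n): return dict(np.load(n+".npz"))
def at(d,u,v,z):
    r=d["R"].T@np.linalg.inv(d["K"])@[u,v,1.0]; c=-d["R"].T@d["t"]
    return c+r*(z-c[2])/r[2]
def dep(d,u,v):
    z=d["z_map"][v,u]; return d["R"].T@(np.linalg.inv(d["K"])@[u,v,1.0]*z-d["t"])
def px(d,X):
    c=d["K"]@(d["R"]@np.asarray(X)+d["t"]); return c[:2]/c[2]
E
python3 - <<'E'
import cv2
a=cv2.imread("pics/top0.png")
cv2.imwrite("pics/c1.png",cv2.resize(a[180:320,215:355],None,fx=4.2,fy=4.2,interpolation=cv2.INTER_CUBIC))
cv2.imwrite("pics/c2.png",cv2.resize(a[195:345,380:505],None,fx=4,fy=4,interpolation=cv2.INTER_CUBIC))
E
```

```text
(no output)
```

View pics/c1.png

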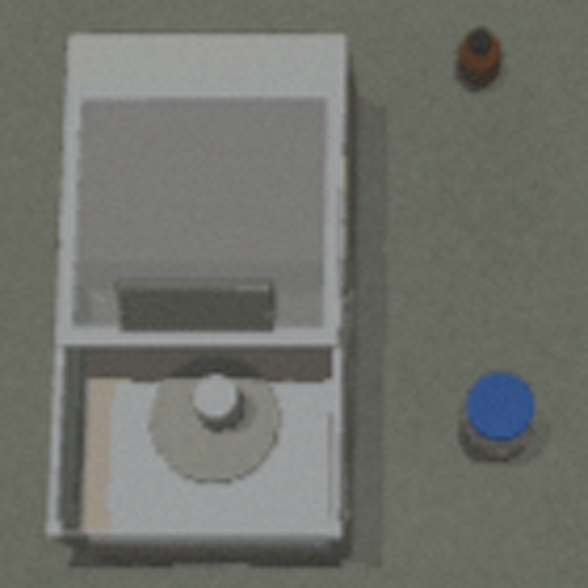

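View pics/c2.png

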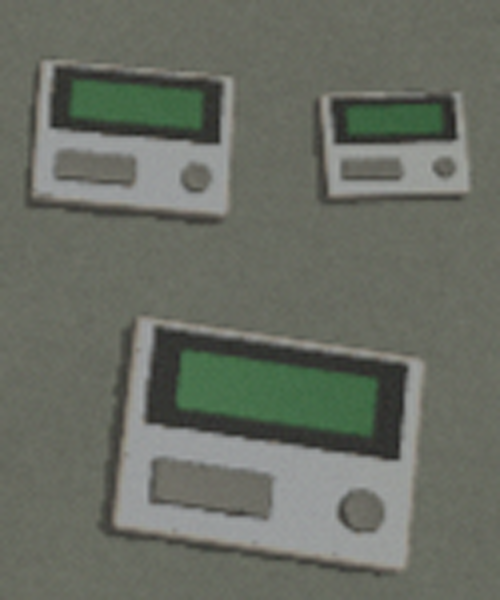

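```bash
python3 - <<'E'
from h import *
d=load("top0"); print("cam",(-d["R"].T@d["t"]).round(3))
f=lambda u,v,z:at(d,215+u/4.2,180+v/4.2,z).round(4)
g=lambda u,v,z:at(d,380+u/4,195+v/4,z).round(4)
for n,p in dict(TL=(68,36),TR=(346,36),BL=(50,533),BR=(343,533)).items(): print("bal",n,f(*p,.158))
for n,p in dict(L=(117,281),R=(273,283)).items(): print("ledge",n,f(*p,.19))
for n,p in dict(L=(121,330),R=(273,330)).items(): print("ledge foot?",n,f(*p,.164))
for n,p in dict(TL=(83,100),TR=(326,98),BL=(62,342),BR=(340,342)).items(): print("lid glass",n,f(*p,.164))
def sz(nm,c,z,bar,rnd):
    P=[g(*q,z) for q in c]; print(nm,"top",np.linalg.norm(P[1]-P[0]).round(4),"L",np.linalg.norm(P[2]-P[0]).round(4),"R",np.linalg.norm(P[3]-P[1]).round(4),"yaw",np.degrees(np.arctan2(*(P[1]-P[0])[[0,1]]*np.array([1,-1]))).round(2),"ctr",np.mean(P,0).round(4),"bar",g(*bar,z+.008),"rnd",g(*rnd,z+.008))
sz("mid",[(44,62),(232,76),(32,194),(228,213)],.03,(96,166),(197,177))
sz("big",[(138,320),(424,358),(115,525),(408,569)],.03,(212,488),(361,509))
sz("small",[(322,96),(464,92),(327,194),(468,194)],.03,(371,167),(445,166))
print("bottle",f(500,405,.1),"dropper",f(481,40,.075),"vial",f(218,398,.111), "beaker",at(d,174,238,.085))
s=load("side0"); 
for p in ([.6,.1,.158],): print(px(s,p))
E
python3 - <<'E'
import cv2
a=cv2.imread("pics/side0.png")
cv2.imwrite("pics/s1.png",cv2.resize(a[95:245,250:430],None,fx=4,fy=4,interpolation=cv2.INTER_CUBIC))
cv2.imwrite("pics/s2.png",cv2.resize(a[310:410,250:350],None,fx=5,fy=5,interpolation=cv2.INTER_CUBIC))
E
```

```text
cam [0.282 0.015 1.593]
bal TL [0.7263 0.2928 0.158 ]
bal TR [0.7294 0.1049 0.158 ]
bal BL [0.3924 0.2859 0.158 ]
bal BR [0.3957 0.0973 0.158 ]
ledge L [0.5521 0.2459 0.19  ]
ledge R [0.5525 0.1452 0.19  ]
ledge foot? L [0.5246 0.2459 0.164 ]
ledge foot? R [0.5263 0.1465 0.164 ]
lid glass TL [0.68   0.2791 0.164 ]
lid glass TR [0.6841 0.1167 0.164 ]
lid glass BL [0.516 0.284 0.164]
lid glass BR [0.5191 0.1025 0.164 ]
mid top 0.1438 L 0.1037 R 0.1069 yaw -3.43 ctr [ 0.6473 -0.2434  0.03  ] bar [ 0.6216 -0.2132  0.038 ] rnd [ 0.6144 -0.289   0.038 ]
big top 0.213 L 0.1524 R 0.1554 yaw -6.66 ctr [ 0.4177 -0.3402  0.03  ] bar [ 0.3828 -0.2943  0.038 ] rnd [ 0.3696 -0.4022  0.038 ]
small top 0.1084 L 0.0762 R 0.0794 yaw 2.64 ctr [ 0.6445 -0.4414  0.03  ] bar [ 0.6244 -0.4201  0.038 ] rnd [ 0.6261 -0.4758  0.038 ]
bottle [ 0.4883 -0.0034  0.1   ] dropper [0.754  0.0136 0.075 ] vial [0.4883 0.1868 0.111 ] beaker [0.59538686 0.46582569 0.085     ]
[339.03211926 197.47497024]
```

View pics/s1.png

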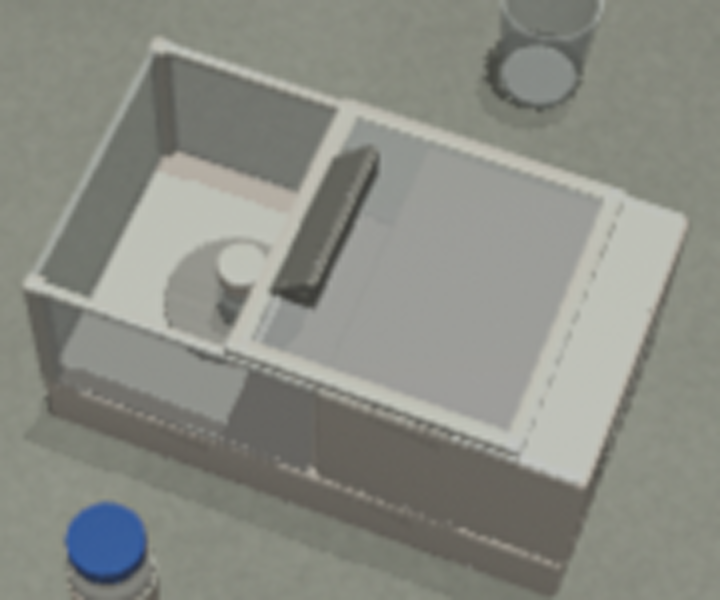

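View pics/s2.png

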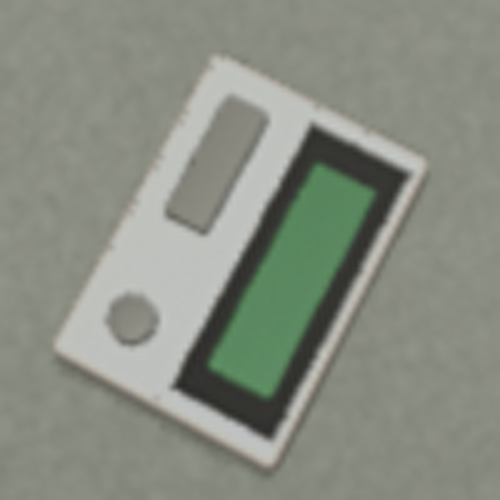

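Request:
step_arm --deltas '[[[0,0,-0.08],-0.79],[[0,0,-0.08],-0.79],[[0,0,-0.08],-0.79],[[0,0,-0.08],-0.79],[[0,0,0],0],[[0,0,0],0],[[0,0,0],0],[[0,0,0],0],[[0,0,0],0],[[0,0,0],0]]' --grip -1

```text
t: 1.35
tool_pos: [0.2276, 0.6089, 0.2568]
eef_rot: [-2.198, -2.245, 0.0]
force: [0.4, -0.4, 0.1]
grip_width: -0.0001
```

Run:
```python
from h import *
from cell import readout
from scipy.spatial.transform import Rotation as R
s=readout.observe(); print(s["t"],np.round(s["tool_pos"],4),s["grip_width"],np.round(s["force"],2)); print(R.from_rotvec(s["eef_rot"]).as_matrix().round(3))
d=load("side0")
f=lambda u,v,z:at(d,250+u/4,95+v/4,z).round(4)
print("ledge side",f(375,150,.19),f(316,303,.19),"bal",f(158,42,.158),f(28,282,.158),f(686,218,.158),f(585,484,.158))
g=lambda u,v,z:at(d,250+u/5,310+v/5,z).round(4)
print("bar",g(218,163,.038),"rnd",g(132,318,.038),"term",g(218,57,.03),g(427,160,.03),g(57,345,.03),g(273,465,.03), "bottle",f(107,540,.1))
t=load("top0")
for u,v in [(262,249),(262,253),(250,248),(262,225)]: print(u,v,dep(t,u,v).round(3))
for X in ([.6216,-.2132,.038],[.6144,-.289,.038]):
  u,v=px(t,X).round().astype(int); print(dep(t,u,v).round(4))
```

```text
1.35 [0.2276 0.6089 0.2568] -9.564401674095212e-05 [ 0.36 -0.4   0.13]
[[-0.021  1.    -0.   ]
 [ 1.     0.021 -0.   ]
 [-0.    -0.    -1.   ]]
ledge side [0.5521 0.2436 0.19  ] [0.56   0.1369 0.19  ] bal [0.3954 0.286  0.158 ] [0.3964 0.1034 0.158 ] [0.7285 0.2915 0.158 ] [0.7326 0.1064 0.158 ]
bar [ 0.6235 -0.2122  0.038 ] rnd [ 0.6169 -0.2877  0.038 ] term [ 0.6028 -0.1667  0.03  ] [ 0.707  -0.1733  0.03  ] [ 0.5909 -0.3096  0.03  ] [ 0.6964 -0.319   0.03  ] bottle [ 0.491  -0.0035  0.1   ]
262 249 [0.547 0.194 0.189]
262 253 [0.538 0.195 0.178]
250 248 [0.55  0.227 0.188]
262 225 [0.62  0.2   0.163]
[ 0.6199 -0.213   0.0388]
[ 0.6146 -0.2878  0.0405]
```

Request:
step_arm --deltas '[[[-0.2,0.18,0],0],[[-0.35,0.31,0],0],[[-0.4,0.35,0],0],[[-0.4,0.35,0],0],[[-0.4,0.35,0],0],[[-0.4,0.35,0],0],[[-0.4,0.35,0],0],[[-0.4,0.35,0],0],[[-0.4,0.35,0],0],[[-0.3,0.25,0],0]]'

```text
t: 2.6
tool_pos: [0.4913, 0.318, 0.2571]
eef_rot: [2.202, 2.239, -0.0]
force: [-0.2, 0.3, 0.0]
grip_width: 0.0002
```

Request:
step_arm --deltas '[[[-0.3,0.26,0],0],[[-0.35,0.31,0],0],[[-0.35,0.31,0],0],[[-0.35,0.31,0],0],[[-0.27,0.23,0],0],[[0,0,0.15],0],[[0,0,0.15],0],[[0,0,0.15],0],[[0,0,0.1],0],[[0,0,0],0]]'

```text
t: 3.85
tool_pos: [0.6043, 0.1959, 0.2116]
eef_rot: [-2.195, -2.246, 0.003]
force: [0.4, -0.6, -1.0]
grip_width: -0.0
```

Run:
```python
from cell import readout, optics
import cv2,numpy as np
s=readout.observe(); print(np.round(s["tool_pos"],4),np.round(s["force"],2))
a=optics.get_image("side")["frame"]; cv2.imwrite("pics/s3.png",cv2.resize(a[60:260,220:460],None,fx=3,fy=3))
```

```text
[0.6043 0.1959 0.2116] [ 0.37 -0.65 -1.02]
```

View pics/s3.png

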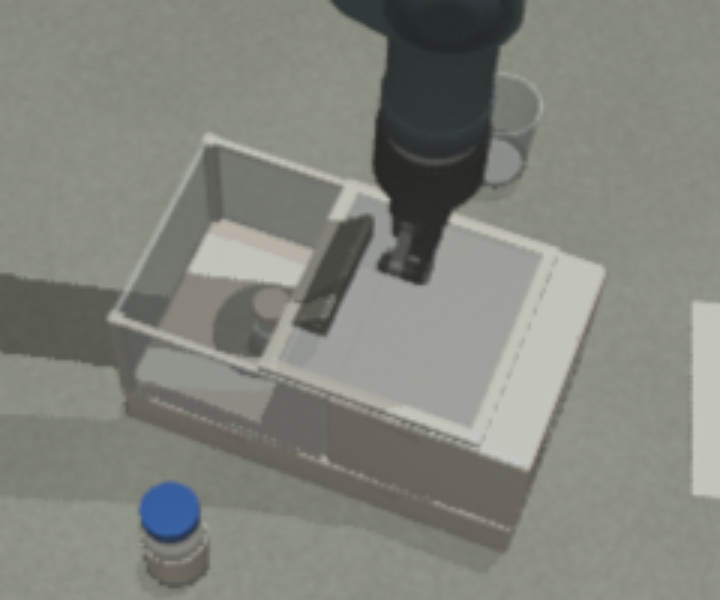

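The shut fingertips are at (405,270) in the crop, over bare lid behind the ledge (about 345,270) with a clear gap. I'll lower them to about 12 mm above the lid and begin the push.

Request:
step_arm --deltas '[[[0,0,0.12],0],[[0,0,0.12],0],[[0,0,0.12],0],[[0,0,0.08],0],[[0,0,0],0],[[0,-0.12,0],0],[[0,-0.12,0],0],[[0,-0.12,0],0],[[0,-0.12,0],0],[[0,-0.12,0],0]]'

```text
t: 5.15
tool_pos: [0.5575, 0.1943, 0.178]
eef_rot: [2.197, 2.244, 0.003]
force: [2.1, 0.4, -1.1]
grip_width: 0.0004
```

Request:
step_arm --deltas '[[[0,-0.1,0],0],[[0,-0.1,0],0],[[0,-0.1,0],0],[[0,-0.1,0],0],[[0,-0.1,0],0],[[0,-0.1,0],0],[[0,-0.1,0],0],[[0,-0.1,0],0],[[0,-0.1,0],0],[[0,-0.1,0],0]]'

```text
t: 6.4
tool_pos: [0.477, 0.1924, 0.1777]
eef_rot: [2.198, 2.245, 0.0]
force: [1.7, 0.5, -0.0]
grip_width: 0.0001
```

Request:
step_arm --deltas '[[[0,-0.08,0],0],[[0,-0.08,0],0],[[0,-0.08,0],0],[[0,-0.05,0],0],[[0,-0.05,0],0],[[0,-0.04,0],0],[[0,-0.03,0],0],[[0,0,0],0],[[0,0,0],0],[[0,0,0],0]]'

```text
t: 7.65
tool_pos: [0.4441, 0.1913, 0.1773]
eef_rot: [-2.197, -2.245, 0.003]
force: [-0.4, 0.5, -0.2]
grip_width: 0.0001
```

Request:
step_arm --deltas '[[[0,-0.025,0],0],[[0,-0.025,0],0],[[0,-0.025,0],0],[[0,-0.025,0],0],[[0,0,0],0],[[0,0,0],0],[[0,0,0],0],[[0,0,0],0],[[0,0,0],0],[[0,0,0],0]]'

```text
t: 8.9
tool_pos: [0.4413, 0.1913, 0.1783]
eef_rot: [2.194, 2.239, 0.013]
force: [10.7, 0.0, -7.6]
grip_width: -0.0
```

Run:
```python
from cell import readout, optics
import cv2,numpy as np
s=readout.observe(); print(np.round(s["tool_pos"],4),np.round(s["force"],2))
d=optics.get_image("side"); np.savez("side1.npz",**d); a=d["frame"]; cv2.imwrite("pics/s4.png",cv2.resize(a[60:260,220:460],None,fx=3,fy=3))
```

```text
[0.4413 0.1913 0.1783] [10.72  0.03 -7.59]
```

View pics/s4.png

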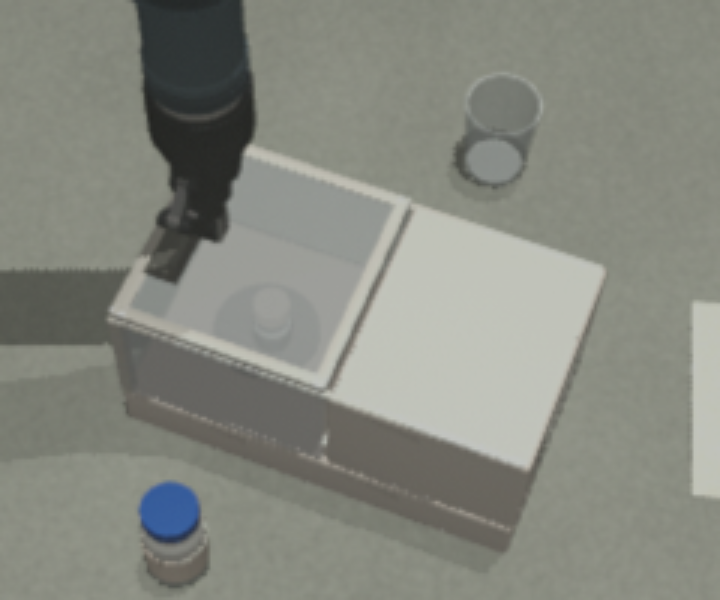

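The lid's front edge meets the chamber wall at crop (110,315) and the housing is bare from (345,390) on. The push force has risen to 10.7 N at the stop, so the lid is shut. The vial is standing at (270,310). I'll back off and rise.

Request:
step_arm --deltas '[[[0,0.1,0],0],[[0,0.15,0],0],[[0,0.15,0],0],[[0,0,-0.2],0],[[0,0,-0.3],0],[[0,0,-0.3],0],[[0,0,-0.2],0],[[0,0,0],0],[[0,0,0],0],[[0,0,0],0]]'

```text
t: 10.2
tool_pos: [0.4678, 0.1919, 0.2565]
eef_rot: [-2.197, -2.245, 0.004]
force: [-0.3, -0.4, 1.0]
grip_width: 0.0004
```

Run:
```python
from cell import readout, optics
import cv2,numpy as np
s=readout.observe(); p=s["tool_pos"];print(np.round(p,4),np.round(s["force"],2))
from scipy.spatial.transform import Rotation as R
M=R.from_rotvec(s["eef_rot"]).as_matrix(); print(M.round(3), (M.T@(np.array([.6225,-.2127,p[2]])-p)/.08).round(3))
d=optics.get_image("top"); a=d["frame"]; cv2.imwrite("pics/t5.png",cv2.resize(a[170:340,200:370],None,fx=3.5,fy=3.5))
```

```text
[0.4678 0.1919 0.2565] [-0.26 -0.43  0.97]
[[-0.022  1.    -0.002]
 [ 1.     0.022 -0.001]
 [-0.001 -0.002 -1.   ]] [-5.099e+00  1.824e+00  2.000e-03]
```

View pics/t5.png

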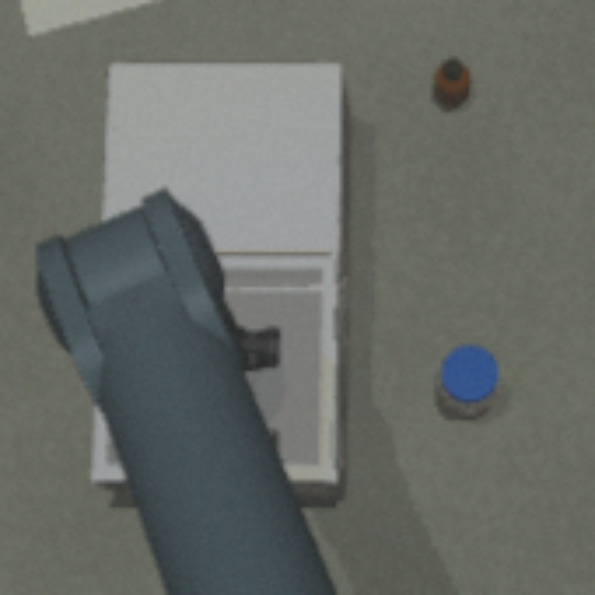

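Request:
step_arm --deltas '[[[-0.25,0.09,0],0],[[-0.4,0.14,0],0],[[-0.4,0.14,0],0],[[-0.4,0.14,0],0],[[-0.4,0.14,0],0],[[-0.4,0.14,0],0],[[-0.4,0.14,0],0],[[-0.4,0.14,0],0],[[-0.4,0.14,0],0],[[-0.4,0.14,0],0]]'

```text
t: 11.5
tool_pos: [0.5831, -0.1141, 0.2568]
eef_rot: [-2.197, -2.245, 0.002]
force: [1.0, 0.2, 0.4]
grip_width: -0.0
```

Request:
step_arm --deltas '[[[-0.4,0.15,0],0],[[-0.35,0.14,0],0],[[-0.3,0.12,0],0],[[-0.2,0.06,0],0],[[0,0,0],0.8],[[0,0,0.3],0],[[0,0,0.4],0],[[0,0,0.4],0],[[0,0,0.4],0],[[0,0,0],0]]'

```text
t: 12.75
tool_pos: [0.6201, -0.2106, 0.1339]
eef_rot: [-2.297, -2.133, 0.006]
force: [-0.0, 0.4, 0.1]
grip_width: 0.0001
```

Run:
```python
from cell import readout, optics
import cv2,numpy as np
s=readout.observe(); p=s["tool_pos"];print(s["t"],np.round(p,4),np.round(s["force"],2))
from scipy.spatial.transform import Rotation as R
M=R.from_rotvec(s["eef_rot"]).as_matrix(); print(M.round(3), (M.T@(np.array([.6225,-.2127,.038])-p)/.08).round(3))
d=optics.get_image("side"); a=d["frame"]; cv2.imwrite("pics/s6.png",cv2.resize(a[260:420,220:380],None,fx=3.5,fy=3.5))
d=optics.get_image("top"); a=d["frame"]; cv2.imwrite("pics/t6.png",cv2.resize(a[170:300,200:460],None,fx=3,fy=3))
```

```text
12.75 [ 0.6201 -0.2106  0.1339] [-0.03  0.44  0.13]
[[ 0.074  0.997 -0.008]
 [ 0.997 -0.074  0.002]
 [ 0.002 -0.008 -1.   ]] [-0.026  0.041  1.199]
```

View pics/s6.png

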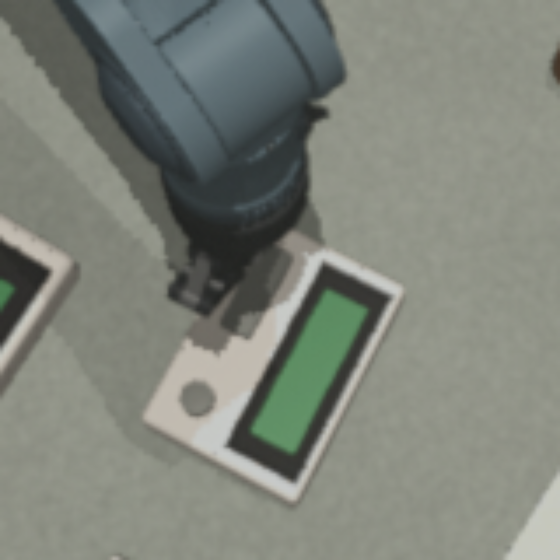

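View pics/t6.png

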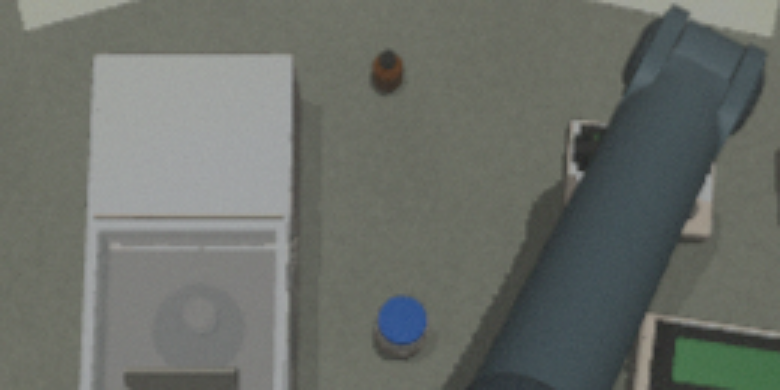

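The lid is still shut and the bottles haven't moved. The fingers are over the bar-key half of the middle terminal, and the round key at (198,398) is clear. Next I'll lower to just above the key.

Request:
step_arm --deltas '[[[-0.025,0.035,0],0],[[0,0,0.25],0],[[0,0,0.3],0],[[0,0,0.25],0],[[0,0,0.15],0],[[0,0,0.1],0],[[0,0,0.05],0],[[0,0,0],0],[[0,0,0],0],[[0,0,0],0]]'

```text
t: 14.1
tool_pos: [0.626, -0.2148, 0.0503]
eef_rot: [2.302, 2.136, 0.001]
force: [0.1, -0.3, 0.2]
grip_width: 0.0001
```

Run:
```python
from cell import readout, optics
import cv2,numpy as np
s=readout.observe(); p=s["tool_pos"];print(s["t"],np.round(p,4),np.round(s["force"],2))
d=optics.get_image("side"); a=d["frame"]; cv2.imwrite("pics/s7.png",cv2.resize(a[310:410,250:350],None,fx=5,fy=5,interpolation=cv2.INTER_CUBIC))
```

```text
14.1 [ 0.626  -0.2148  0.0503] [ 0.12 -0.29  0.21]
```

View pics/s7.png

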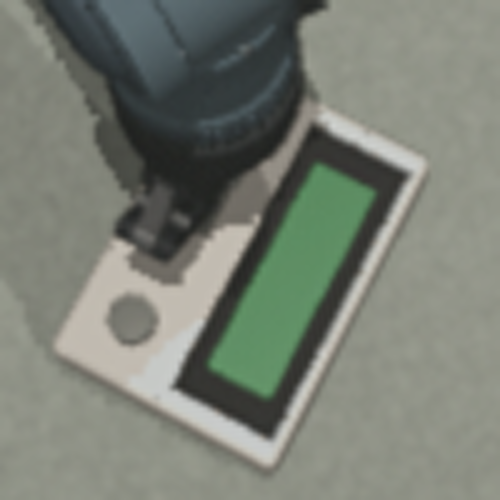

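Request:
step_arm --deltas '[[[0.02,-0.045,0],0],[[0,0,0.05],0],[[0,0,0.05],0],[[0,0,0.05],0],[[0,0,0.03],0],[[0,0,0.03],0],[[0,0,0.02],0],[[0,0,0],0],[[0,0,0],0],[[0,0,0],0]]'

```text
t: 15.4
tool_pos: [0.622, -0.2127, 0.0331]
eef_rot: [-2.302, -2.136, -0.001]
force: [-4.9, 1.4, 12.3]
grip_width: 0.0
```

At z = 0.033 with 12 N against a 4 N spring, the key is on its stop. I'll hold it a little longer, then release and rise.

Request:
step_arm --deltas '[[[0,0,0.01],0],[[0,0,0],0],[[0,0,0],0],[[0,0,-0.1],0],[[0,0,-0.15],0],[[0,0,-0.3],0],[[0,0,-0.5],0],[[0,0,-0.6],0],[[0,0,-0.6],0],[[0,0,-0.4],0]]'

```text
t: 16.65
tool_pos: [0.6231, -0.2136, 0.2457]
eef_rot: [2.301, 2.134, 0.003]
force: [1.2, -0.0, -0.0]
grip_width: 0.0002
```

Request:
step_arm --deltas '[[[-0.1,-0.2,0],0],[[-0.3,-0.3,0],0],[[-0.3,-0.3,0],0],[[-0.3,-0.3,0],0],[[-0.3,-0.3,0],0],[[-0.2,-0.2,0],0],[[0,0,0],0],[[0,0,0],0],[[0,0,0],0],[[0,0,0],0]]'

```text
t: 17.9
tool_pos: [0.4866, -0.3218, 0.2423]
eef_rot: [-2.3, -2.14, -0.0]
force: [-0.1, -0.4, 0.2]
grip_width: 0.0
```

Run:
```python
from cell import readout, optics
from h import *
import cv2,numpy as np
s=readout.observe(); p=s["tool_pos"];print(s["t"],np.round(p,4),np.round(s["force"],2))
for n in("top","side"):
    d=optics.get_image(n); cv2.imwrite(f"pics/{n}9.png",d["frame"]); 
    for X in ([.6225,-.2127,.038],[.616,-.288,.038]):
        u,v=px(d,X).round().astype(int); print(n,u,v,dep(d,u,v).round(4), np.median([dep(d,u+i,v+j)[2] for i in(-1,0,1) for j in (-1,0,1)]).round(4))
```

```text
17.9 [ 0.4866 -0.3218  0.2423] [-0.06 -0.45  0.23]
top 404 236 [ 0.6239 -0.2137  0.0345] 0.0353
top 429 239 [ 0.6165 -0.2895  0.0316] 0.0369
side 293 343 [ 0.6222 -0.2129  0.0349] 0.0364
side 276 374 [ 0.6163 -0.2887  0.0368] 0.036
```

View pics/top9.png

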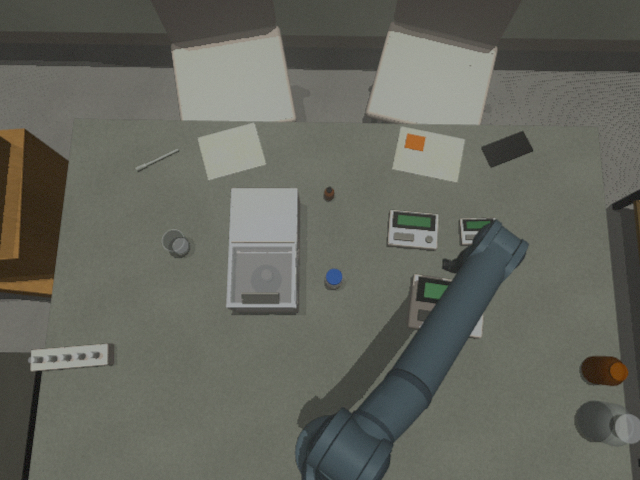

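View pics/side9.png

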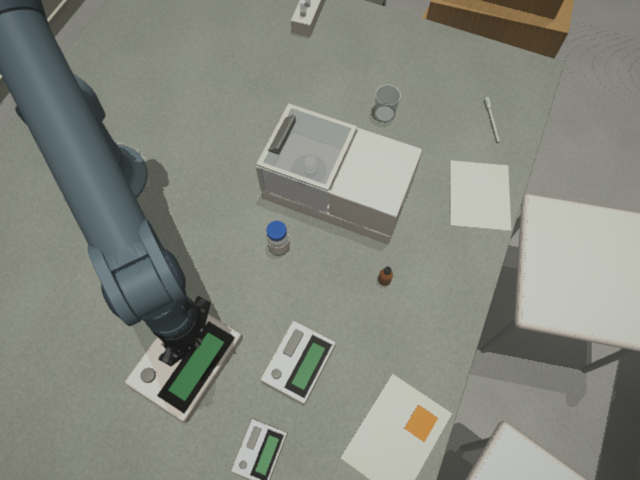

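The lid is shut with its ledge at the chamber end (top 261,298). The vial, bottles and beaker are where they were, both keys read the same height within depth noise, and the arm is clear at z = 0.24.

```bash
python3 -c "
from cell import finish_job
print(finish_job())"
```

```text
the job is handed in; nothing more can be done
None
```

I pushed the lid shut with the closed fingertips, then pressed and released the bar key on the middle-sized terminal, and handed the job in at about 18 s of the 46 s allowed. The hand-in gives no verdict.

- **Lid:** The push ended against the stop with 10.7 N and the TCP at x = 0.441, where I expected it. The final pictures show the lid shut and in line with the chamber front.
- **Bar key:** The fingertips went down to z = 0.033 with about 12 N against the 4 N spring, so the key was on its stop. I held it for about 0.7 s and let it up.
- **Terminal choice:** The two keys on the middle terminal measured 76 mm apart, as described. Its outline measured about 144 x 105 mm, slightly under the stated 150 x 110 mm. The other two terminals were clearly larger and smaller.
- **Surroundings:** In the last pictures the vial, both bottles and the beaker look unmoved, and the arm was clear of everything.
- **Weak check:** The depth readings on the key tops were too noisy to resolve 1 mm. Both keys read about 0.036 m where 0.038 m was expected. I take them as up because the two agree and the pictures show nothing odd.

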